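Recharge the bench dryer with beads and press its cover home

TASK

Recharge the bench dryer: pour all six orange beads from the white cup into the dryer's open well and stand the empty cup upright on the bench. Slide the blue cover fully home over the well and turn its quarter-turn fastener until the yellow slot line is in line with the two white marks, then press the cover fully down against the frame and finish while still holding it pressed down. Leave the other things on the bench where they are.

Things in the scene. Friction and masses are not known exactly. Their poses are not given: they have to be found in the camera images.
- dryer: white bench dryer unit fixed to the bench: 140 mm (its x) by y from -132.5 to +175 mm, flat deck 80 mm high. Origin on the bench; x points away from the robot and y to the left when not turned. Above the deck stand only the cover with its fastener and two thin runners under the cover's edges. Never moves.
- well (a point): centre of the square-edged opening of the bead well, at deck level (80 mm above the bench), 65 mm to the dryer's -y side of its origin. Opening 100 mm (x) x 95 mm (y), 62 mm deep, grey floor, ringed by a flat black gasket on the deck. Axes as the dryer's.
- keyhole (a point): centre of the keyhole slot in the deck (34 mm along the dryer's x, 10 mm wide, through which the fastener's foot drops), at deck level, 18 mm to the +y side of the dryer's origin. The fastener's axis stands exactly over it when the cover is fully home. Axes as the dryer's.
- cover_mid (a point): on the top face of the blue cover, over the well's centre when the cover is home. The cover is a flat plate 124 mm (dryer's x) by 170 mm (dryer's y: from 60 mm to the -y side of this point to 110 mm to its +y side), 6 mm thick, top face 92 mm above the bench when not pressed. It starts parked to the +y side, clear of the well.
- runner (a joint): how far (m) the cover is from home, along the dryer's +y; 0 = fully home over the well (against a stop), range 0 to 0.13, starts around 0.11 to 0.125. Slides with about 1.5 N of friction and stays where left; may be dragged by the fastener's grip.
- cover (a joint): how far (m) the cover is pressed down towards the frame: 0 = sprung up, 0.005 = fully down. About 5 N start it moving, 14 N bring it fully down; it springs up again when let go. It may be pressed anywhere, also by the fastener. With the cover not home or the fastener not aligned, the fastener's foot stops on the deck after 1 mm.
- fastener (a joint): angle (rad) of the quarter-turn fastener, counter-clockwise from above, range 0 to 1.9. At 0 its bar with the yellow slot line lies along the dryer's y; at 1.571 along the dryer's x, in line with the two white marks on the cover: aligned. No stop or click there; friction 0.04 N m. Starts at 0.2 to 0.6. Its foot enters the keyhole within 0.12 rad of aligned.
- fastener_grip (a point): on the fastener's axis, mid-height of its black grip bar, 108.5 mm above the bench (cover not pressed), 83 mm to the +y side of cover_mid. The bar, 38 mm long and 12 mm wide, stands 5 to 27.5 mm above the cover's top face on a round 40 mm flange 5.5 mm thick; grip it across its width. This point turns with the fastener: its y runs along the bar.
- cup: white plastic cup standing on the bench right of the dryer, holding the six beads; origin at the centre of its underside, z up its axis. 62 mm tall, outside diameter 54 mm at the foot widening evenly to 72 mm at the rim, wall 3 mm, floor 5 mm thick, about 90 g empty. No handle; can be gripped across its body from above (64 mm wide at 35 mm height). The beads roll out once it is tipped some 15 to 20 degrees past level; they are slippery.
- bead0_center (a point): centre of one orange desiccant bead, a hard ball 18 mm across, 10 g; the six are alike and start in the cup in two layers
- bead1_center (a point): centre of one orange desiccant bead, a hard ball 18 mm across, 10 g; the six are alike and start in the cup in two layers
- bead2_center (a point): centre of one orange desiccant bead, a hard ball 18 mm across, 10 g; the six are alike and start in the cup in two layers
- bead3_center (a point): centre of one orange desiccant bead, a hard ball 18 mm across, 10 g; the six are alike and start in the cup in two layers
- bead4_center (a point): centre of one orange desiccant bead, a hard ball 18 mm across, 10 g; the six are alike and start in the cup in two layers
- bead5_center (a point): centre of one orange desiccant bead, a hard ball 18 mm across, 10 g; the six are alike and start in the cup in two layers
- jar: bystander, loose, origin under its centre: closed glass jar with a steel lid, 72 mm across, 100 mm tall, left of the dryer
- wash_bottle: bystander, loose, origin under its centre: white bottle with a red cap, 64 mm across, 110 mm tall, right, beyond the cup
- timer: bystander, loose, origin under its centre: yellow pocket timer, 60 x 60 x 22 mm, left of the dryer

How it is judged:
By the outcome, as a careful person would: the job done as asked, in the order asked, and still so for the second after the job is handed in, while the arm keeps its last pose, push and grip.
It also fails if it takes over 61 s, if anything falls off the work surface, if the arm or the gripper's body presses on something with over 40 N, if the wrist force passes 120 N, or if a joint passes its speed limit or range.

ROBOT

A 6-joint arm with a two-finger parallel gripper is mounted at the origin on the work surface. World frame = base frame: x ahead of the robot, y to its left, z up, the work surface at z = 0. Lengths are in m, angles in rad, forces in N, time in s.
With the tool pointing down it reaches from about 0.3 to 0.775 m from the base axis. Payload 14.6 kg.
Tool frame: the origin (TCP) lies at the very end of the fingers, on their centre line; the grasp point (between the pads) lies 19 mm behind it; z points along the fingers, y is the line along which they close (so a half turn about z gives the same grasp; the last joint's range is limited). The gripper opens to 94 mm and grips with 3 to 60 N. Pads are 16 mm wide; open, the fingers measure 119 mm over their backs; the gripper's body (75 mm by 177 mm) begins 78 mm behind the grasp point.
Start: joints at [1.208, 0.3, 1.521, -0, 1.321, -0.067], TCP at [0.16, 0.526, 0.205] pointing down, gripper open.
Joint ranges: [-3.03, 3.03], [-0.79, 2.21], [0.23, 2.52], [-1.04, 4.18], [0, 3.07], [-2.55, 2.55]. Speed limits (rad/s): [2.22, 2.22, 2.57, 3.14, 3.14, 3.14].

INTERFACE

Orientations are given as [roll, pitch, yaw] about the fixed x, y, z axes, in that order (R = Rz(yaw) Ry(pitch) Rx(roll)).
In Python, from station import telemetry, cams, hand_in, nets gives the robot as it stands.
- The arm moves only by the tool move_arm, never from a script. Its argument "increments" is a list of rows, each a list of 4 numbers: the shift along the tool's x, y, z in m, then the turn about the tool's z in rad. In form: [[tx, ty, tz, roll], ...]. A call has 1 to 20 rows; each row shifts and turns the commanded pose from where the row before left it, along the tool's axes as they then stand; what a row does not reach is not made up. A row lasts 1/8 s, in which the tool goes at most 62.5 mm and 10.7 degrees, less where a joint would pass 70% of its speed; a pose out of reach is approached as far as the arm can. A call is refused whole if a number of a shift passes 0.0625 or a number of a turn 0.188, either way. A call with a gripper value outside its range is refused whole. "grip" is the opening, from 0 (shut) to 1 (fully open), set as the call begins (left out, the last holds). The fingers move at their own pace and stop on an object; "force" is the grip in N (left out, the last holds). Time passes only in rows, so rows that do not move let the fingers close. It gives the time, the measured TCP pose, the force, the opening and the grip force at its end, in the units of the state.
- telemetry.get_obs(): the state, without advancing time (a new reading comes with each control period).
- cams.camera(name): name is "side" or "top" or "wrist"; returns the picture (384x512x3 uint8, blue, green, red); there is no depth.
- cams.camera_model(name): a dict with "intrinsics" (3x3 intrinsics, pixels), "xyz" and "attitude" of the camera in the world; the wrist camera has in their place "T_tool_cam" (4x4, takes a point from camera to tool coordinates, whose origin is the TCP and whose axes are the flange's). Camera axes: x right, y up, looking along -z (the intrinsics and any distortion apply to the point x, -y, -z); pixel columns grow to the right and rows downward; lengths in m; the calibration is good to about 2 mm. A picture is of the moment at which its call begins: read the wrist's pose just before it. camera_model takes no time and is no camera call.
- hand_in(): hands the job in; it is judged then, once.
Trained networks look in the newest picture that a camera, given by its name, has taken for a name from the list of things; names that differ only in an ending like _2 or _b are one class to them, and where a whole thing is asked for, a point or a joint stands for the part that bears it (a point fixed in the world has none). Each returns a list of dicts, best first, with "conf" (0 to 1); they miss things now and then, are a little off and sometimes report something else, mostly with a low value. They report only what shows in the picture. A call takes as long as a camera call.
- nets.search_frame(camera, query): "extent" ([left, top, right, bottom] in pixels, round what is visible of it).
- nets.mark_of(camera, query): "centre" ([column, row] in pixels: a listed point, or the origin of a listed thing).
The state is a dict: "time_s": time; "qpos": joint angles; "joint_vel": joint speeds; "tau": joint torques, N m; "ee_pos": TCP position; "eef_rot": TCP orientation; "force": force on the tool from outside, world axes, zero at the start; "moment": the same for the moment, N m; "grip_width": finger opening in m; "grip_force": force on a finger pad.
Only numpy, scipy, OpenCV 4.12 (cv2) and the standard library are available. Lean on these libraries where they do the work, as an engineer would, in place of code of your own. Each camera call takes 0.05 s, during which the arm holds its last target. There are 200 camera calls.

## Working session

There is one attempt and no reset: what is moved stays moved. The work goes in short steps, Python scripts to look and compute and a tool call to move; the robot and the scene stay as the last step left them, time stands still between calls to the robot, and variables do not carry over. Pictures are saved under pics/ and viewed, at most 10 in all, crops included, and the job is handed in when it is done.

Besides the shell and the picture viewer there is one more tool, called after ">>>" as name(argument=value, ...), one argument or row to a line, values as JSON. move_arm: Moves the arm, as the interface text tells. Its arguments: {"type":"object","properties":{"increments":{"type":"array"},"grip":{"type":"number"},"force":{"type":"number"}},"required":["increments"]}

```bash
mkdir -p pics; ls; cat > h.py <<'E'
import numpy as np, cv2
from scipy.spatial.transform import Rotation as R
from station import telemetry, cams, hand_in, nets
def model(n):
    m=cams.camera_model(n); K=np.array(m["intrinsics"])
    if "T_tool_cam" in m:
        o=telemetry.get_obs(); T=np.eye(4); T[:3,:3]=R.from_euler('xyz',o["eef_rot"]).as_matrix(); T[:3,3]=o["ee_pos"]
        T=T@np.array(m["T_tool_cam"])
    else:
        T=np.eye(4); a=np.array(m["attitude"],float)
        T[:3,:3]=a if a.shape==(3,3) else (R.from_euler('xyz',a).as_matrix() if a.size==3 else R.from_quat(a).as_matrix()); T[:3,3]=m["xyz"]
    return K,T,m
def ray(K,T,px,z):
    d=np.linalg.inv(K)@[px[0],px[1],1]; d=T[:3,:3]@[d[0],-d[1],-d[2]]; c=T[:3,3]
    return c+d*(z-c[2])/d[2]
def proj(K,T,p):
    q=T[:3,:3].T@(np.array(p)-T[:3,3]); v=K@[q[0],-q[1],-q[2]]; return v[:2]/v[2]
E
python3 - <<'E'
from h import *
for n in("top","side"):
    cv2.imwrite(f"pics/{n}0.png",cams.camera(n)); K,T,m=model(n)
    print({k:np.round(v,4).tolist() if not isinstance(v,(str,dict)) else v for k,v in m.items()})
    for q,z in [("dryer",0),("well",.08),("keyhole",.08),("cover_mid",.092),("fastener_grip",.1085),("cup",0),("jar",0),("wash_bottle",0),("timer",0)]:
        r=nets.mark_of(n,q)[:2]; print(n,q,[(round(a["conf"],2),np.round(a["centre"]).tolist(),np.round(ray(K,T,a["centre"],z),3).tolist()) for a in r])
print(telemetry.get_obs())
E
```

```text
pics
{'intrinsics': [[427.8197, 0.0, 266.1566], [0.0, 427.8197, 187.0695], [0.0, 0.0, 1.0]], 'xyz': [0.3589, 0.0154, 1.1032], 'attitude': [0.1409, 0.0077, -1.5873]}
top dryer [(0.65, [290.0, 175.0], [0.546, -0.04, 0.0])]
top well [(0.62, [316.0, 160.0], [0.567, -0.101, 0.08])]
top keyhole [(0.85, [280.0, 168.0], [0.549, -0.013, 0.08]), (0.47, [286.0, 175.0], [0.534, -0.028, 0.08])]
top cover_mid [(0.66, [269.0, 169.0], [0.546, 0.014, 0.092]), (0.5, [405.0, 210.0], [0.441, -0.305, 0.092])]
top fastener_grip [(0.48, [232.0, 175.0], [0.53, 0.1, 0.109])]
top cup [(0.82, [407.0, 208.0], [0.454, -0.341, 0.0])]
top jar [(0.6, [138.0, 168.0], [0.573, 0.357, 0.0])]
top wash_bottle [(0.74, [403.0, 208.0], [0.455, -0.332, 0.0]), (0.56, [391.0, 142.0], [0.629, -0.31, 0.0])]
top timer [(0.7, [130.0, 213.0], [0.455, 0.374, 0.0]), (0.57, [318.0, 161.0], [0.582, -0.116, 0.0])]
{'intrinsics': [[410.7592, 0.0, 261.4266], [0.0, 410.7592, 191.3667], [0.0, 0.0, 1.0]], 'xyz': [0.1105, -0.6511, 0.6643], 'attitude': [0.9148, -0.0188, -0.5401]}
side dryer [(0.82, [282.0, 217.0], [0.555, -0.03, 0.0])]
side we
[... 510 characters left out ...]
 0.0])]
{'time_s': 1.0, 'qpos': array([ 1.20838892e+00,  2.99911677e-01,  1.52100556e+00, -7.70527587e-06,
        1.32068146e+00, -6.65845483e-02]), 'joint_vel': array([ 6.23458371e-04, -1.34166893e-04, -9.61513770e-04, -4.83205870e-05,
       -4.19616866e-04,  6.61042052e-04]), 'tau': array([ 1.42175700e-04, -5.31664181e+01, -3.52924740e+01,  7.07666622e-02,
        2.13978987e-02, -2.38505152e-05]), 'ee_pos': array([0.16033385, 0.52610348, 0.20543682]), 'eef_rot': array([-3.14158612e+00,  7.04630064e-06,  2.84577171e+00]), 'force': array([-0.20237337, -0.06562662,  0.16209942]), 'moment': array([ 0.00566475, -0.02532612, -0.04347787]), 'grip_force': 0.0, 'grip_width': 0.09391802133501663}
```

```bash
python3 -c "
import cv2
a=cv2.imread('pics/top0.png')[100:260,100:440];b=cv2.imread('pics/side0.png')[100:380,160:440]
cv2.imwrite('pics/t0.png',cv2.resize(a,None,fx=2.3,fy=2.3,interpolation=2))
cv2.imwrite('pics/s0.png',cv2.resize(b,None,fx=2.1,fy=2.1,interpolation=2))"
```

```text
(no output)
```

View pics/t0.png

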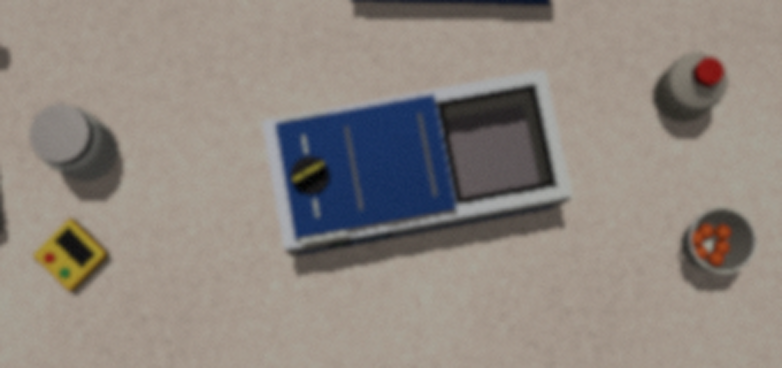

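View pics/s0.png

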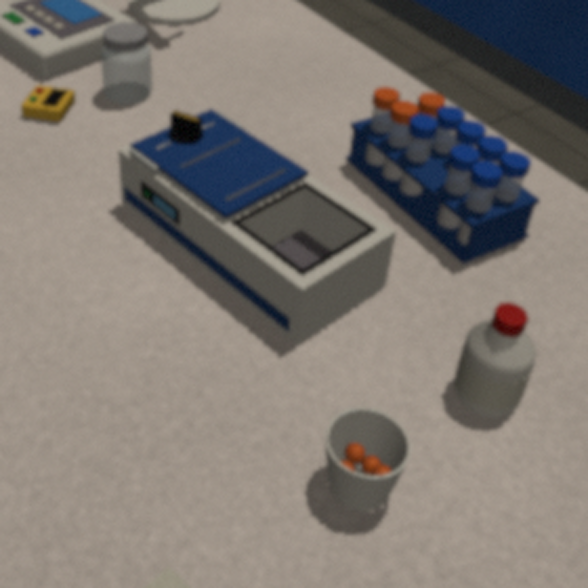

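The top view shows the dryer turned about 0.18 rad, with its deck corners at crop positions (290,248), (568,197), (545,72) and (265,122). The cover is parked on the left and the fastener bar is at about (310,173). The cup with its beads is at (718,243) and the bottle is above it. The side view agrees. The rows cannot tilt the tool, so I will tip the cup in the grip by pivoting it over the dryer's edge.

```bash
cat >> h.py <<'E'
def plan(goal,yaw,n):
    "rows from the present pose to goal/yaw"
    o=telemetry.get_obs(); p=np.array(o["ee_pos"]); y0=o["eef_rot"][2]; g=np.array(goal)
    dy=(yaw-y0+np.pi)%(2*np.pi)-np.pi
    for i in range(n):
        y=y0+dy*i/n; d=(g-p)/n
        print([round(float(v),4) for v in (*(R.from_euler('xyz',[np.pi,0,y]).as_matrix().T@d),-dy/n)])
E
python3 - <<'E'
from h import *
from scipy.optimize import least_squares
K,T,_=model("top")
px=np.array([[545,72],[568,197],[265,122],[290,248]])/2.3+100
loc=[(.07,-.1325),(-.07,-.1325),(.07,.175),(-.07,.175)]
W=np.array([ray(K,T,p,.08)[:2] for p in px]); print(W.round(3))
f=lambda v:np.ravel([np.array(v[:2])+R.from_euler('z',v[2]).as_matrix()[:2,:2]@l for l in loc]-W)
s=least_squares(f,[.55,-.04,.18]); print(s.x, s.fun.round(4))
for q in ("wrist",):
    m=cams.camera_model(q); print(np.round(m["T_tool_cam"],3).tolist(),np.round(m["intrinsics"],1).tolist())
print(proj(K,T,[.455,-.343,.062]))
yaw=s.x[2]; w=s.x[:2]+R.from_euler('z',yaw).as_matrix()[:2,:2]@[0,-.02]
plan([w[0]-.05,w[1],.30],yaw+np.pi/2,14)
E
```

```text
[[ 0.639 -0.155]
 [ 0.504 -0.174]
 [ 0.59   0.144]
 [ 0.455  0.118]]
[ 0.55082304 -0.03785525  0.16394976] [ 0.002  -0.0018 -0.0007 -0.0059  0.001   0.0022 -0.0023  0.0055]
[[0.001, 0.974, 0.228, 0.066], [1.0, -0.001, -0.0, -0.0], [0.0, 0.228, -0.974, -0.18], [0.0, 0.0, 0.0, 1.0]] [[266.0, 0.0, 257.8], [0.0, 266.0, 196.5], [0.0, 0.0, 1.0]]
[415.85872256 205.45319007]
[-0.0356, -0.0327, -0.0068, 0.0794]
[-0.0381, -0.0298, -0.0068, 0.0794]
[-0.0404, -0.0267, -0.0068, 0.0794]
[-0.0424, -0.0234, -0.0068, 0.0794]
[-0.0441, -0.02, -0.0068, 0.0794]
[-0.0455, -0.0164, -0.0068, 0.0794]
[-0.0467, -0.0127, -0.0068, 0.0794]
[-0.0475, -0.009, -0.0068, 0.0794]
[-0.0481, -0.0052, -0.0068, 0.0794]
[-0.0484, -0.0014, -0.0068, 0.0794]
[-0.0483, 0.0025, -0.0068, 0.0794]
[-0.048, 0.0063, -0.0068, 0.0794]
[-0.0473, 0.0101, -0.0068, 0.0794]
[-0.0464, 0.0138, -0.0068, 0.0794]
```

>>> move_arm(
  increments=[
    [-0.036,-0.033,-0.007,0.08],
    [-0.038,-0.03,-0.007,0.08],
    [-0.04,-0.027,-0.007,0.08],
    [-0.042,-0.023,-0.007,0.08],
    [-0.044,-0.02,-0.007,0.08],
    [-0.046,-0.016,-0.007,0.08],
    [-0.047,-0.013,-0.007,0.08],
    [-0.048,-0.009,-0.007,0.08],
    [-0.048,-0.005,-0.007,0.08],
    [-0.048,-0.001,-0.007,0.08],
    [-0.048,0.003,-0.007,0.08],
    [-0.048,0.006,-0.007,0.08],
    [-0.047,0.01,-0.007,0.08],
    [-0.046,0.014,-0.007,0.08],
    [0,0,0,0],
  ],
  grip=1,
)

```text
time_s: 2.88
ee_pos: [0.5031, -0.0602, 0.3031]
eef_rot: [-3.141, 0.0, 1.722]
force: [0.8, 0.9, -0.1]
grip_width: 0.0943
grip_force: 0.0
```

```bash
python3 - <<'E'
from h import *
K,T,_=model("wrist"); im=cams.camera("wrist"); cv2.imwrite("pics/w1.png",im); np.savez("w1.npz",K=K,T=T)
o=telemetry.get_obs(); print(o["ee_pos"],o["eef_rot"],o["time_s"])
for q,z in [("well",.08),("cover_mid",.092),("fastener_grip",.1085),("keyhole",.08)]:
    r=nets.mark_of("wrist",q)[:2]; print(q,[(round(a["conf"],2),np.round(a["centre"]).tolist(),np.round(ray(K,T,a["centre"],z),4).tolist()) for a in r])
E
```

```text
[ 0.50247247 -0.0588434   0.30306972] [-3.14096113e+00 -3.15646984e-04  1.72423083e+00] 2.925
well [(0.91, [291.0, 210.0], [0.5621, -0.1031, 0.08]), (0.34, [301.0, 305.0], [0.609, -0.2675, 0.08])]
cover_mid [(0.8, [293.0, 134.0], [0.5419, 0.0119, 0.092])]
fastener_grip [(0.92, [299.0, 70.0], [0.5337, 0.0926, 0.1085])]
keyhole [(0.69, [295.0, 159.0], [0.5538, -0.0224, 0.08])]
```

View pics/w1.png

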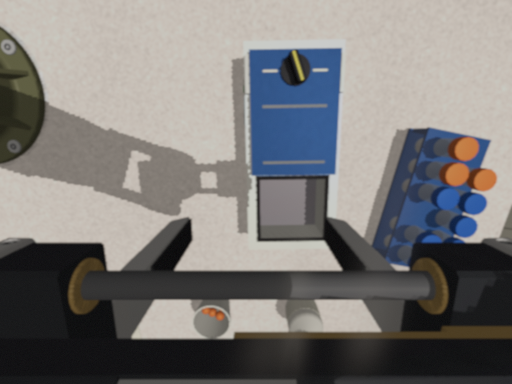

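The wrist view shows the cover's corners near (249,50), (341,47), (335,174) and (251,175). The well's far corners are near (257,240) and (325,237), and the bar is at (297,68). I'll zoom in for finer corner positions.

```bash
python3 - <<'E'
import cv2
a=cv2.imread("pics/w1.png")[30:255,235:355]
b=cv2.resize(a[:115],None,fx=5,fy=5,interpolation=cv2.INTER_CUBIC);c=cv2.resize(a[125:225,],None,fx=5,fy=5,interpolation=cv2.INTER_CUBIC)
import numpy as np
d=cv2.resize(np.hstack([a[:112],a[113:225]]),None,fx=3.3,fy=3.3,interpolation=2)
cv2.imwrite("pics/w1z.png",d);print(d.shape)
E
```

```text
(370, 792, 3)
```

View pics/w1z.png

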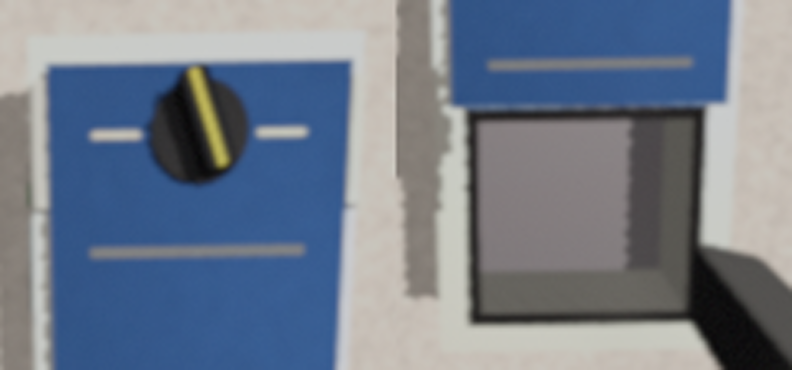

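```bash
python3 - <<'E'
from h import *
from scipy.optimize import least_squares
d=np.load("w1.npz");K,T=d["K"],d["T"]
L=lambda u,v:(235+u/3.3,30+v/3.3); Rr=lambda u,v:(235+(u-396)/3.3,143+v/3.3)
deck=[(L(30,38),(-.07,.175)),(L(365,31),(.07,.175)),(Rr(440,350),(-.07,-.1325)),(Rr(479,317),(-.05,-.1125)),(Rr(692,312),(.05,-.1125))]
cov=[(L(48,66),(-.062,.045)),(L(352,61),(.062,.045)),(Rr(450,104),(-.062,-.125)),(Rr(726,102),(.062,-.125))]
W=[ray(K,T,p,.08)[:2] for p,_ in deck]+[ray(K,T,p,.092)[:2] for p,_ in cov]
def f(v):
    M=R.from_euler('z',v[2]).as_matrix()[:2,:2]
    l=[a for _,a in deck]+[(a[0],a[1]+v[3]) for _,a in cov]
    return np.ravel([v[:2]+M@a for a in l]-np.array(W))
s=least_squares(f,[.55,-.04,.165,.1]); x,y,th,c=s.x
print("dryer",s.x.round(4),"runner",c+0.0, (s.fun*1000).round(1).reshape(-1,2).tolist())
a,b=[ray(K,T,L(*p),.1195)[:2] for p in((195,68),(223,163))]; v=a-b
print("bar dir ang",np.arctan2(v[1],v[0])-np.pi/2-th,"mid",(a+b)/2)
M=R.from_euler('z',th).as_matrix()[:2,:2]; t=lambda q:(s.x[:2]+M@q).round(4)
print("well",t([0,-.065]),"keyhole",t([0,.018]),"cover_mid off",c, "E1",t([0,-.1325]))
E
```

```text
dryer [ 0.5528 -0.0373  0.1674  0.1167] runner 0.11673915184074243 [[-0.9, -0.0], [0.5, -0.2], [0.8, -1.4], [0.8, 1.5], [-3.1, -0.2], [-0.6, 0.8], [0.5, 1.1], [0.9, -1.4], [1.1, -0.3]]
bar dir ang 0.3254981750406326 mid [0.53042242 0.09561924]
well [ 0.5636 -0.1014] keyhole [ 0.5498 -0.0196] cover_mid off 0.11673915184074243 E1 [ 0.5749 -0.168 ]
```

```bash
python3 - <<'E'
from h import *
K,T,m=model("wrist"); M=np.array(m["T_tool_cam"])
for z in(0,.05,.1,.15,.2): print(z,proj(K,M,[0,0,z]))
plan([.456,-.343,.13],1.738,8)
E
```

```text
0 [258.10684909 228.65485002]
0.05 [258.07709553 209.33099776]
0.1 [258.05742762 196.557411  ]
0.15 [258.04346041 187.48621992]
0.2 [258.03302912 180.71148242]
[-0.0344, -0.0113, 0.0217, -0.0013]
[-0.0344, -0.0113, 0.0217, -0.0013]
[-0.0344, -0.0113, 0.0217, -0.0013]
[-0.0344, -0.0114, 0.0217, -0.0013]
[-0.0343, -0.0114, 0.0217, -0.0013]
[-0.0343, -0.0115, 0.0217, -0.0013]
[-0.0343, -0.0115, 0.0217, -0.0013]
[-0.0343, -0.0116, 0.0217, -0.0013]
```

Visible between the fingers.

>>> move_arm(
  increments=[
    [-0.034,-0.011,0.021,-0.001],
    [-0.034,-0.011,0.021,-0.002],
    [-0.034,-0.011,0.022,-0.002],
    [-0.034,-0.0115,0.022,-0.002],
    [-0.035,-0.0115,0.022,-0.002],
    [-0.035,-0.0115,0.022,-0.002],
    [-0.035,-0.0115,0.022,-0.002],
    [-0.034,-0.0115,0.021,-0.001],
    [0,0,0,0],
  ],
)

```text
time_s: 4.25
ee_pos: [0.4563, -0.3444, 0.1289]
eef_rot: [-3.14, -0.002, 1.739]
force: [0.0, 0.8, -0.3]
grip_width: 0.0942
grip_force: 0.0
```

```bash
python3 - <<'E'
from h import *
K,T,_=model("wrist"); im=cams.camera("wrist"); cv2.imwrite("pics/w2.png",im)
o=telemetry.get_obs(); print(o["ee_pos"],o["eef_rot"],o["time_s"])
r=nets.mark_of("wrist","cup")[:2]; print([(a["conf"],a["centre"],ray(K,T,a["centre"],0)) for a in r])
r=nets.search_frame("wrist","cup")[:1]
for a in r:
    e=a["extent"]; print(e, ray(K,T,[(e[0]+e[2])/2,(e[1]+e[3])/2],.055))
E
```

```text
[ 0.45694394 -0.34357653  0.13005077] [-3.14094806e+00 -9.66106149e-04  1.73953300e+00] 4.3
[(0.98, [261.1, 190.3], array([ 4.59443299e-01, -3.42763633e-01,  5.55111512e-17]))]
[222.4, 163.8, 297.9, 234.3] [ 0.45753205 -0.3403431   0.055     ]
```

View pics/w2.png

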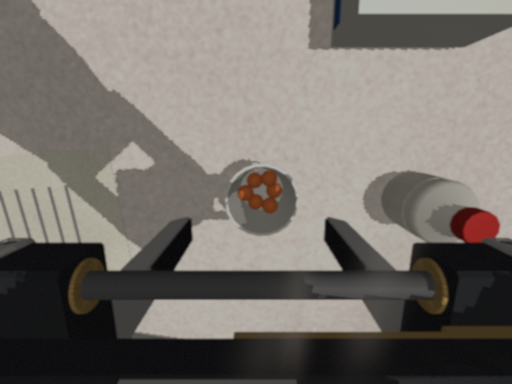

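The cup rim is centred at about (261,199) between the fingers, which is about 1.5 mm from the TCP. The bottle at (440,210) is clear, so I will descend and grip.

>>> move_arm(
  increments=[
    [0.001,0.0015,0.025,0],
    [0,0,0.025,0],
    [0,0,0.025,0],
    [0,0,0.025,0],
    [0,0,0.013,0],
    [0,0,0,0],
  ],
)

```text
time_s: 5.15
ee_pos: [0.4587, -0.3422, 0.0176]
eef_rot: [-3.141, -0.0, 1.741]
force: [-0.1, -0.6, 0.3]
grip_width: 0.0937
grip_force: 0.0
```

>>> move_arm(
  increments=[
    [0,0,0,0],
    [0,0,0,0],
    [0,0,0,0],
    [0,0,0,0],
    [0,0,0,0],
  ],
  grip=0,
  force=15,
)

```text
time_s: 5.78
ee_pos: [0.4588, -0.343, 0.0181]
eef_rot: [3.141, 0.001, 1.74]
force: [0.3, -0.3, 5.7]
grip_width: 0.0696
grip_force: 15.0
```

>>> move_arm(
  increments=[
    [0,0,-0.01,0],
    [0,0,-0.025,0],
    [0,0,-0.04,0],
    [0,0,-0.04,0],
    [0,0,0,0],
  ],
)

```text
time_s: 6.4
ee_pos: [0.4593, -0.3435, 0.1356]
eef_rot: [3.138, 0.004, 1.74]
force: [-0.7, 0.5, -1.6]
grip_width: 0.0699
grip_force: 15.0
```

```bash
cat >> h.py <<'E'
D=np.array([.5528,-.0373,.1674])
def w2d(p):
    "world xyz -> dryer frame, mm, heights above bench"
    q=R.from_euler('z',-D[2]).as_matrix()[:2,:2]@(np.array(p[:2])-D[:2]); return (np.array([*q,p[2]])*1000).round(1)
E
python3 -c "
from h import *
o=telemetry.get_obs();print(w2d(o['ee_pos']),o['eef_rot'][2],D[2]+np.pi/2,o['time_s'],o['force'])"
```

```text
[-143.3 -286.4  135.6] 1.73975385934339 1.7381963267948966 6.4 [-0.71161504  0.47748969 -1.5909176 ]
```

The opening of 69.6 mm means the pads touch high on the tapered cup, at about 54 mm. That makes the fingers too wide for comfort in the well, so I will set the cup back down and regrip about 8 mm lower.

>>> move_arm(
  increments=[
    [0,0,0.045,0],
    [0,0,0.045,0],
    [0,0,0.02,0],
    [0,0,0.007,0],
    [0,0,0,0],
  ],
)

```text
time_s: 7.02
ee_pos: [0.4577, -0.3424, 0.0145]
eef_rot: [-3.14, -0.001, 1.74]
force: [-1.0, -0.4, -0.9]
grip_width: 0.0696
grip_force: 15.0
```

>>> move_arm(
  increments=[
    [0,0,0,0],
    [0,0,0,0],
    [0,0,0.005,0],
    [0,0,0.004,0],
    [0,0,0,0],
  ],
  grip=1,
)

```text
time_s: 7.65
ee_pos: [0.4582, -0.3426, 0.006]
eef_rot: [-3.141, -0.001, 1.74]
force: [0.6, -0.3, 0.3]
grip_width: 0.0936
grip_force: 0.0
```

>>> move_arm(
  increments=[
    [0,0,0,0],
    [0,0,0,0],
    [0,0,0,0],
    [0,0,0,0],
    [0,0,0,0],
  ],
  grip=0,
  force=15,
)

```text
time_s: 8.28
ee_pos: [0.4584, -0.3428, 0.0066]
eef_rot: [3.142, 0.0, 1.74]
force: [-1.6, -1.0, 0.9]
grip_width: 0.07
grip_force: 15.0
```

The opening is the same at a lower height, so the fingers touch at the cup's rim whatever the height. A higher grip is then better, because the fingertips need not dip into the well.

>>> move_arm(
  increments=[
    [0,0,0,0],
    [0,0,-0.002,0],
    [0,0,-0.015,0],
    [0,0,-0.015,0],
    [0,0,0,0],
  ],
  grip=1,
)

```text
time_s: 8.9
ee_pos: [0.4592, -0.3433, 0.0403]
eef_rot: [3.14, 0.002, 1.74]
force: [-0.1, -0.3, -0.1]
grip_width: 0.0939
grip_force: 0.0
```

>>> move_arm(
  increments=[
    [0,0,0,0],
    [0,0,0,0],
    [0,0,0,0],
    [0,0,0,0],
    [0,0,0,0],
  ],
  grip=0,
  force=15,
)

```text
time_s: 9.52
ee_pos: [0.4584, -0.3427, 0.0382]
eef_rot: [-3.141, -0.0, 1.74]
force: [0.5, 1.2, -2.2]
grip_width: 0.07
grip_force: 15.0
```

>>> move_arm(
  increments=[
    [0,0,-0.01,0],
    [0,0,-0.025,0],
    [0,0,-0.04,0],
    [0,0,0,0],
  ],
)

```text
time_s: 10.02
ee_pos: [0.4596, -0.3437, 0.117]
eef_rot: [3.138, 0.004, 1.74]
force: [1.1, -0.9, -1.9]
grip_width: 0.0699
grip_force: 15.0
```

```bash
python3 -c "
from h import *
o=telemetry.get_obs();print(w2d(o['ee_pos']),o['eef_rot'][2],D[2]+np.pi/2,o['time_s'],o['force'])"
```

```text
[-142.9 -286.6  117. ] 1.7397726891273175 1.7381963267948966 10.025 [ 1.13583754 -0.93334573 -1.88423107]
```

>>> move_arm(
  increments=[
    [0.02,0.01,0,0.002],
    [0.025,0.02,0,0],
    [0.025,0.03,0,0],
    [0.02,0.03,0,0],
    [0.006,0.03,0.002,0],
    [0,0.022,0.002,0],
    [0.012,0,0.002,0],
    [0.01,0,0.001,0],
    [0,0,0,0],
  ],
)

```text
time_s: 11.15
ee_pos: [0.5782, -0.2022, 0.1065]
eef_rot: [-3.141, -0.0, 1.738]
force: [-0.1, 0.5, -1.4]
grip_width: 0.0697
grip_force: 15.0
```

```bash
python3 -c "
from h import *
o=telemetry.get_obs();print(w2d(o['ee_pos']),o['eef_rot'][2],o['time_s'],o['force'])"
```

```text
[  -2.4 -166.8  106.5] 1.7383113966300636 11.15 [-0.11540853  0.51314636 -1.41285753]
```

>>> move_arm(
  increments=[
    [0.006,0.002,-0.004,0],
    [0.007,0,-0.003,0],
    [0.007,0,-0.002,0],
    [0.007,0,-0.0015,0],
    [0.008,0,0,0],
    [0.008,0,0,0],
    [0.008,0,0.002,0],
    [0.007,0,0.002,0],
    [0,0,0,0],
  ],
)

```text
time_s: 12.28
ee_pos: [0.571, -0.1447, 0.1127]
eef_rot: [-3.141, -0.0, 1.738]
force: [1.1, -1.5, 1.8]
grip_width: 0.07
grip_force: 15.0
```

```bash
python3 -c "
from h import *
o=telemetry.get_obs();print(w2d(o['ee_pos']),o['eef_rot'][2],o['time_s'],o['force'],o['moment'])
im=cams.camera('side')[120:340,200:440]; cv2.imwrite('pics/s1.png',cv2.resize(im,None,fx=2.5,fy=2.5))"
```

```text
[ 1.000e-01 -1.089e+02  1.127e+02] 1.7383784905002335 12.275 [ 1.12165085 -1.45454394  1.77871349] [-0.22122668 -0.11176155  0.0404037 ]
```

View pics/s1.png

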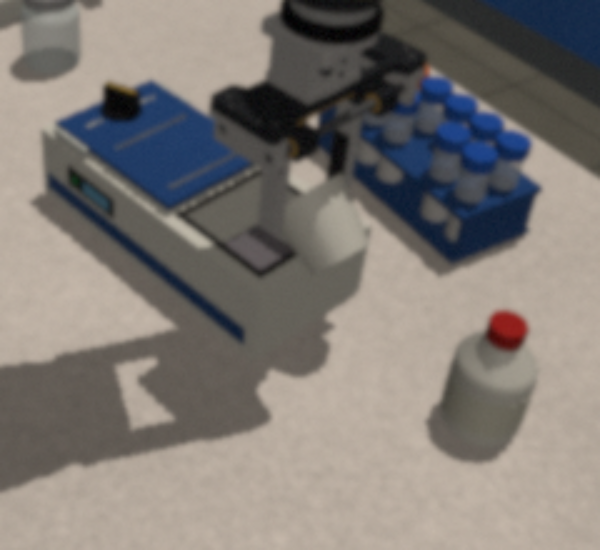

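Picture: the cup is pivoting over the dryer's end rim, with its mouth tilted toward the well and its foot outside (around (335,235)). I'll continue the arc.

>>> move_arm(
  increments=[
    [0.007,0,0.004,0],
    [0.007,0,0.0045,0],
    [0.006,0,0.0055,0],
    [0.005,0,0.0055,0],
    [0.001,0,0.004,0],
    [0,0,0.004,0],
    [0,0,0.003,0],
    [0,0,0,0],
  ],
)

```text
time_s: 13.32
ee_pos: [0.5671, -0.1184, 0.0827]
eef_rot: [3.141, -0.001, 1.738]
force: [-0.3, 8.3, 7.7]
grip_width: 0.0697
grip_force: 15.0
```

```bash
python3 -c "
from h import *
o=telemetry.get_obs();print(w2d(o['ee_pos']),o['eef_rot'],o['time_s'],o['force'],o['moment'])
im=cams.camera('side')[120:340,200:440]; cv2.imwrite('pics/s2.png',cv2.resize(im,None,fx=2.5,fy=2.5))"
```

```text
[  0.6 -82.3  82.7] [ 3.14078494e+00 -1.45716009e-03  1.73827636e+00] 13.325 [-0.3080567   8.30834027  7.67438054] [ 1.3124569  -0.03222753  0.07170701]
```

View pics/s2.png

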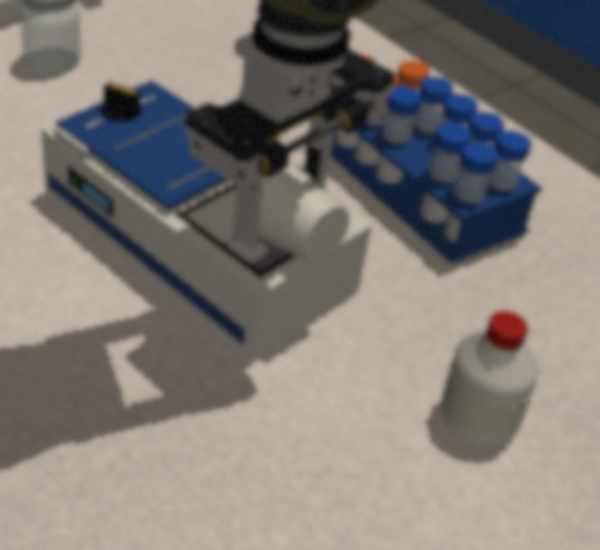

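The cup is just past level with about 8 N on the edge. A little down and back rotates it strongly.

>>> move_arm(
  increments=[
    [-0.001,0,0.0015,0],
    [-0.001,0,0.0015,0],
    [-0.001,0,0.001,0],
    [0,0,0,0],
  ],
)

```text
time_s: 13.88
ee_pos: [0.5677, -0.1212, 0.0788]
eef_rot: [3.14, -0.002, 1.738]
force: [0.4, 9.4, 9.4]
grip_width: 0.0693
grip_force: 14.6
```

```bash
python3 -c "
from h import *
o=telemetry.get_obs();print(w2d(o['ee_pos']),o['eef_rot'],o['time_s'],o['force'],o['moment'])
a=cams.camera('side')[150:290,240:400]; b=cams.camera('wrist')[120:280,170:350]
a=cv2.resize(a,(400,350));b=cv2.resize(b,(394,350)); cv2.imwrite('pics/s3.png',np.hstack([a,b]))
for c in('side','wrist','top'):
    if c=='top': cams.camera('top')
    for i in range(1):print(c,[(round(r['conf'],2),np.round(r['centre']).tolist()) for r in nets.mark_of(c,'bead0_center')])"
```

```text
[  0.7 -85.2  78.8] [ 3.14044372e+00 -1.68744953e-03  1.73825860e+00] 13.875 [0.37740319 9.39970002 9.43088556] [ 1.69412697 -0.06481257  0.07109077]
side []
wrist [(0.86, [278.0, 156.0]), (0.44, [256.0, 112.0]), (0.36, [256.0, 2.0])]
top [(0.48, [304.0, 159.0])]
```

View pics/s3.png

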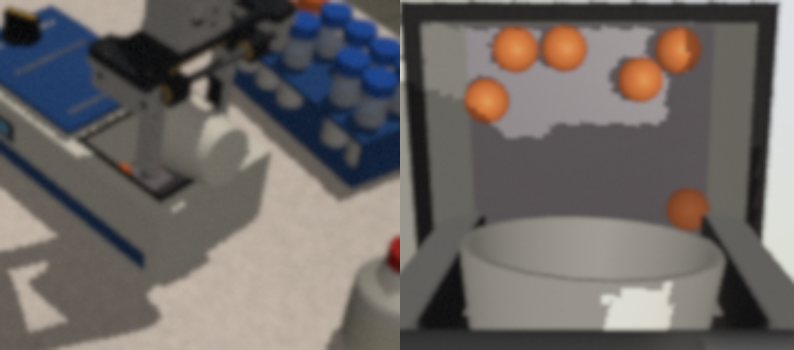

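All six beads are in the well: five show in the rear half and one at right front, and the cup's mouth is empty. I'll lift away, go back to the cup's place, and loosen the grip so the foot-heavy cup swings upright.

>>> move_arm(
  increments=[
    [0.001,0,-0.01,0],
    [0,0,-0.02,0],
    [0,0,-0.03,0],
    [-0.02,-0.014,-0.01,0],
    [-0.025,-0.018,0,0],
    [-0.025,-0.018,0,0],
    [-0.025,-0.018,0,0],
    [-0.025,-0.018,0,0],
    [-0.025,-0.018,0,0],
    [-0.025,-0.018,0,0],
    [-0.02,-0.014,0,0],
    [-0.01,-0.007,0.03,0],
    [0,0,0.015,0],
    [0,0,0,0],
  ],
)

```text
time_s: 15.92
ee_pos: [0.4591, -0.3418, 0.1025]
eef_rot: [-3.14, -0.002, 1.738]
force: [0.9, -0.7, -1.1]
grip_width: 0.0696
grip_force: 15.0
```

>>> move_arm(
  increments=[
    [0,0,0,0],
    [0,0,0,0],
    [0,0,0,0],
    [0,0,0,0],
  ],
  force=3,
)

```text
time_s: 16.42
ee_pos: [0.4595, -0.3426, 0.1037]
eef_rot: [3.141, 0.0, 1.738]
force: [-0.3, -0.9, -2.0]
grip_width: 0.0696
grip_force: 3.0
```

```bash
python3 -c "
from h import *
o=telemetry.get_obs();print(w2d(o['ee_pos']),o['eef_rot'],o['time_s'],o['force'],o['moment'])
a=cams.camera('side')[220:384,230:430]; b=cams.camera('wrist')[120:284,150:350]; cv2.imwrite('pics/s4.png',np.hstack([cv2.resize(a,None,fx=2,fy=2),cv2.resize(b,None,fx=2,fy=2)]))"
```

```text
[-142.9 -285.5  103.7] [3.14142659e+00 3.31660599e-04 1.73794772e+00] 16.425 [-0.29529498 -0.86726128 -1.9924801 ] [-0.12998105  0.04836721  0.01483211]
```

View pics/s4.png

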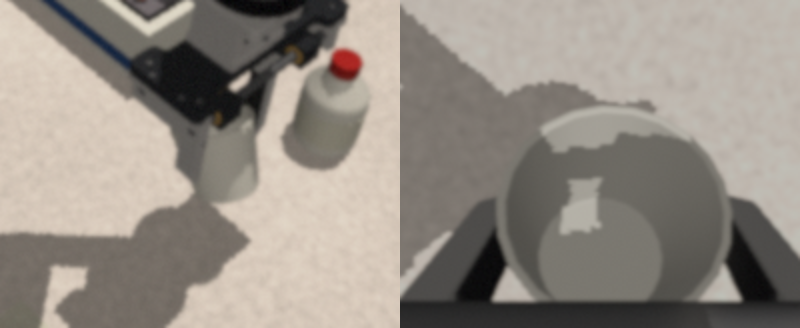

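The cup has swung upright in the loose grip and looks empty. I'll set it down.

>>> move_arm(
  increments=[
    [0,0,0.02,0],
    [0,0,0.02,0],
    [0,0,0.012,0],
    [0,0,0.006,0],
    [0,0,0.004,0],
    [0,0,0.003,0],
    [0,0,0.002,0],
    [0,0,0.002,0],
    [0,0,0,0],
  ],
)

```text
time_s: 17.65
ee_pos: [0.4597, -0.3429, 0.0349]
eef_rot: [3.141, 0.001, 1.738]
force: [0.8, -0.6, 3.5]
grip_width: 0.0697
grip_force: 3.0
```

>>> move_arm(
  increments=[
    [0,0,0,0],
    [0,0,0,0],
    [0,0,0,0],
    [0,0,0,0],
    [0,0,-0.02,0],
    [0,0,-0.05,0],
    [0,0,-0.05,0],
    [0,0,0,0],
  ],
  grip=1,
)

```text
time_s: 18.65
ee_pos: [0.4606, -0.3436, 0.1584]
eef_rot: [3.137, 0.005, 1.738]
force: [0.4, 0.0, -0.7]
grip_width: 0.0943
grip_force: 0.0
```

```bash
python3 - <<'E'
from h import *
K,T,_=model("wrist"); im=cams.camera("wrist"); cv2.imwrite("pics/w5.png",im[60:300,120:440])
o=telemetry.get_obs(); print(w2d(o["ee_pos"]),o["time_s"])
for a in nets.search_frame("wrist","cup")[:1]:
    e=a["extent"]; print(a["conf"],e, ray(K,T,[(e[0]+e[2])/2,(e[1]+e[3])/2],.055))
for a in nets.mark_of("wrist","cup")[:1]: print(a["conf"],a["centre"],ray(K,T,a["centre"],0))
M=R.from_euler('z',D[2]).as_matrix()[:2,:2]; g=D[:2]+M@[0,.018+.1167]; print(g)
plan([*g,.18],D[2]+.325+np.pi/2,12)
E
```

```text
[-142.6 -285.8  155.8] 18.7
0.94 [214.9, 163.0, 280.9, 227.1] [ 0.45008646 -0.34496063  0.055     ]
0.67 [249.4, 184.4] [ 0.45004845 -0.34373896  0.        ]
[0.53035639 0.09551707]
[0.035, 0.0119, -0.0022, -0.0271]
[0.0346, 0.0129, -0.0022, -0.0271]
[0.0343, 0.0138, -0.0022, -0.0271]
[0.0339, 0.0147, -0.0022, -0.0271]
[0.0335, 0.0156, -0.0022, -0.0271]
[0.0331, 0.0165, -0.0022, -0.0271]
[0.0326, 0.0174, -0.0022, -0.0271]
[0.0321, 0.0183, -0.0022, -0.0271]
[0.0316, 0.0192, -0.0022, -0.0271]
[0.0311, 0.02, -0.0022, -0.0271]
[0.0305, 0.0209, -0.0022, -0.0271]
[0.0299, 0.0217, -0.0022, -0.0271]
```

View pics/w5.png

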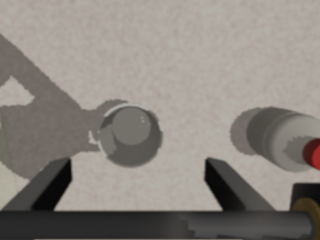

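The cup stands upright and empty at about (130,135) in the crop, with rim and foot concentric at world (0.450,-0.344). The bottle is untouched. Next is the fastener.

>>> move_arm(
  increments=[
    [0.035,0.012,-0.002,-0.027],
    [0.0345,0.013,-0.002,-0.027],
    [0.034,0.014,-0.002,-0.027],
    [0.034,0.0145,-0.002,-0.027],
    [0.0335,0.0155,-0.002,-0.027],
    [0.033,0.0165,-0.002,-0.027],
    [0.0325,0.0175,-0.002,-0.027],
    [0.032,0.0185,-0.002,-0.027],
    [0.0315,0.019,-0.002,-0.027],
    [0.031,0.02,-0.002,-0.027],
    [0.0305,0.021,-0.002,-0.027],
    [0.03,0.0215,-0.002,-0.028],
    [0,0,0,0],
  ],
  grip=0.5,
)

```text
time_s: 20.42
ee_pos: [0.5308, 0.0962, 0.1769]
eef_rot: [-3.139, -0.001, 2.066]
force: [0.5, 0.1, -1.2]
grip_width: 0.0469
grip_force: 0.0
```

```bash
python3 - <<'E'
from h import *
K,T,_=model("wrist"); im=cams.camera("wrist"); cv2.imwrite("pics/w6.png",im)
o=telemetry.get_obs(); print(o["ee_pos"],o["eef_rot"],o["time_s"])
r=nets.mark_of("wrist","fastener_grip")[:1]; print([(a["conf"],a["centre"],ray(K,T,a["centre"],.1085)) for a in r])
# yellow slot line
hsv=cv2.cvtColor(im,cv2.COLOR_BGR2HSV); m=cv2.inRange(hsv,(22,100,90),(38,255,255))
c=max(cv2.findContours(m,0,1)[0],key=cv2.contourArea); rc=cv2.minAreaRect(c); print(rc,cv2.contourArea(c))
vx,vy,x0,y0=cv2.fitLine(c,cv2.DIST_L2,0,.01,.01).ravel()
p=[ray(K,T,(x0+s*vx,y0+s*vy),.1195)[:2] for s in(-12,12)]; d=p[1]-p[0]
M=cv2.moments(c); print("slot mid",ray(K,T,rc[0],.1195),"angle",(np.arctan2(d[1],d[0])-np.pi/2-D[2]+np.pi/2)%np.pi-np.pi/2)
E
```

```text
[0.53068022 0.09497005 0.17704372] [-3.13935627e+00 -8.09428653e-04  2.06425760e+00] 20.475
[(0.65, [255.1, 203.7], array([0.52781891, 0.09520581, 0.1085    ]))]
((256.7502746582031, 206.50833129882812), (35.047210693359375, 3.5980021953582764), 88.09085083007812) 67.5
slot mid [0.52918086 0.09617938 0.1195    ] angle 0.34856492202327516
```

>>> move_arm(
  increments=[
    [0,-0.001,0.025,-0.01],
    [0,0,0.025,0],
    [0,0,0.018,0],
    [0,0,0.008,0],
    [0,0,0,0],
  ],
)

```text
time_s: 21.15
ee_pos: [0.5301, 0.0934, 0.1022]
eef_rot: [-3.141, -0.0, 2.072]
force: [-0.2, 0.2, -0.0]
grip_width: 0.0469
grip_force: 0.0
```

>>> move_arm(
  increments=[
    [0,0,0,0],
    [0,0,0,0],
    [0,0,0,0],
    [0,0,0,0],
    [0,0,0,0],
  ],
  grip=0,
  force=25,
)

```text
time_s: 21.78
ee_pos: [0.5307, 0.0941, 0.1027]
eef_rot: [3.141, 0.0, 2.073]
force: [3.3, 0.6, -0.4]
grip_width: 0.012
grip_force: 25.0
```

```bash
python3 - <<'E'
from h import *
o=telemetry.get_obs(); print(o["ee_pos"],w2d(o["ee_pos"]),o["eef_rot"],o["time_s"],o["force"])
M=R.from_euler('z',D[2]).as_matrix()[:2,:2]; d=M@[0,-.117]
plan([*(o["ee_pos"][:2]+d),o["ee_pos"][2]],o["eef_rot"][2],8)
E
```

```text
[0.53070452 0.09409211 0.1026659 ] [1.000e-01 1.332e+02 1.027e+02] [3.14052202e+00 3.25170186e-04 2.07278928e+00] 21.775 [ 3.26912041  0.60482176 -0.35646457]
[-0.0138, -0.0048, -0.0, -0.0]
[-0.0138, -0.0048, -0.0, -0.0]
[-0.0138, -0.0048, -0.0, -0.0]
[-0.0138, -0.0048, -0.0, -0.0]
[-0.0138, -0.0048, -0.0, -0.0]
[-0.0138, -0.0048, -0.0, -0.0]
[-0.0138, -0.0048, -0.0, -0.0]
[-0.0138, -0.0048, -0.0, -0.0]
```

>>> move_arm(
  increments=[
    [-0.0138,-0.0048,0,0],
    [-0.0138,-0.0048,0,0],
    [-0.0138,-0.0048,0,0],
    [-0.0138,-0.0048,0,0],
    [-0.0138,-0.0048,0,0],
    [-0.0138,-0.0048,0,0],
    [-0.0138,-0.0048,0,0],
    [-0.0095,-0.0033,0,0],
    [-0.002,-0.0007,0,0],
    [-0.002,-0.0007,0,0],
    [0,0,0,0],
  ],
)

```text
time_s: 23.15
ee_pos: [0.5499, -0.0206, 0.1027]
eef_rot: [3.14, -0.002, 2.072]
force: [4.1, 12.0, 1.5]
grip_width: 0.0118
grip_force: 25.0
```

```bash
python3 - <<'E'
from h import *
o=telemetry.get_obs(); print(w2d(o["ee_pos"]),o["eef_rot"],o["time_s"],R.from_euler('z',-D[2]).apply(o["force"]))
E
```

```text
[-1.000e-01  1.700e+01  1.027e+02] [ 3.14012993e+00 -1.70607599e-03  2.07225894e+00] 23.15 [ 5.99401861 11.14529729  1.45250733]
```

>>> move_arm(
  increments=[
    [0,0,0,-0.15],
    [0,0,0,-0.155],
    [0,0,0,-0.155],
    [0,0,0,-0.155],
    [0,0,0,-0.155],
    [0,0,0,-0.155],
    [0,0,0,-0.155],
    [0,0,0,-0.157],
    [0,0,0,0],
  ],
)

```text
time_s: 24.28
ee_pos: [0.5504, -0.0193, 0.1027]
eef_rot: [3.138, 0.002, -2.971]
force: [8.4, 19.8, 0.2]
grip_width: 0.0114
grip_force: 25.0
```

```bash
python3 - <<'E'
from h import *
o=telemetry.get_obs(); print(w2d(o["ee_pos"]),o["eef_rot"]%(2*np.pi),D[2]+np.pi,o["time_s"],R.from_euler('z',-D[2]).apply(o["force"]),o["qpos"][5],o["grip_width"])
K,T,_=model("wrist"); im=cams.camera("wrist")
hsv=cv2.cvtColor(im,cv2.COLOR_BGR2HSV)
b=cv2.inRange(hsv,(100,120,40),(125,255,255)); n,l,s,c=cv2.connectedComponentsWithStats(b)
i=1+np.argmax(s[1:,4]); print("blue",s[i]); cnt=max(cv2.findContours((l==i).astype('uint8'),0,1)[0],key=cv2.contourArea)
hull=cv2.convexHull(cnt)[:,0]; W=np.array([w2d(ray(K,T,p.astype(float),.092)) for p in hull]); print(W.min(0),W.max(0))
hull=cv2.approxPolyDP(cv2.convexHull(cnt),4,True)[:,0]; print([w2d(ray(K,T,p.astype(float),.092))[:2].tolist() for p in hull], hull.tolist())
y=cv2.inRange(hsv,(22,100,90),(38,255,255)); print("yellow",[(cv2.contourArea(q),cv2.boundingRect(q)) for q in cv2.findContours(y,0,1)[0] if cv2.contourArea(q)>8])
wh=cv2.inRange(hsv,(0,0,150),(180,60,255)); 
for q in cv2.findContours(wh,0,1)[0]:
    if 15<cv2.contourArea(q)<400:
        r=cv2.minAreaRect(q); print("white",np.round(r[0]),np.round(r[1]),w2d(ray(K,T,r[0],.092)))
E
```

```text
[  0.6  18.1 102.7] [3.13802549e+00 2.38546307e-03 3.31204401e+00] 3.308992653589793 24.275 [11.56645441 18.13292663  0.20945038] -1.8469274024207059 0.011383889890643997
blue [   56   139   241   132 22201]
[ -61.9 -123.3   92. ] [38.7 44.7 92. ]
[[-61.7, -122.8], [-61.6, 44.5], [13.2, 44.2], [38.6, -72.7], [38.7, -122.7]] [[56, 139], [296, 140], [292, 240], [142, 270], [78, 270]]
yellow [(254.5, (256, 210, 7, 52))]
white [258. 266.] [7. 5.] [35.4 18.7 92. ]
white [305. 124.] [3. 6.] [-72.8  50.3  92. ]
white [223. 122.] [ 4. 10.] [-73.6  -6.2  92. ]
white [116. 122.] [4. 5.] [-73.3 -79.3  92. ]
white [160. 118.] [8. 4.] [-76.4 -49.2  92. ]
white [131. 119.] [7. 9.] [-75.5 -69.3  92. ]
white [365. 119.] [ 8. 13.] [-76.   91.7  92. ]
white [198. 116.] [6. 6.] [-77.3 -23.   92. ]
white [379. 117.] [ 9. 10.] [-77.3 100.8  92. ]
white [146. 117.] [17.  8.] [-76.9 -59.   92. ]
white [208. 111.] [5. 9.] [-80.6 -15.9  92. ]
white [191. 109.] [4. 7.] [-81.7 -27.5  92. ]
white [220. 106.] [4. 7.] [-83.9  -7.8  92. ]
white [176. 107.] [12. 10.] [-83.1 -38.1  92. ]
white [282.  88.] [12.  6.] [-95.4  33.9  92. ]
white [200.  59.] [ 6. 11.] [-113.2  -19.8   92. ]
white [213.  55.] [13.  4.] [-115.6  -11.6   92. ]
white [206.   6.] [5. 5.] [-143.9  -15.3   92. ]
white [300.   4.] [8. 6.] [-145.1   44.    92. ]
```

The cover edge lies at y' ≈ −123 to +44.5, so it is home. The slot is aligned to about 0.01 rad. I'll relax the sideways load and press down.

>>> move_arm(
  increments=[
    [-0.0007,0.001,0,0.003],
    [0,0,0.002,0],
    [0,0,0.002,0],
    [0,0,0.002,0],
    [0,0,0,0],
  ],
  force=40,
)

```text
time_s: 24.95
ee_pos: [0.5507, -0.019, 0.0977]
eef_rot: [3.139, 0.002, -2.977]
force: [0.2, 14.2, 14.5]
grip_width: 0.0119
grip_force: 40.0
```

```bash
python3 - <<'E'
from h import *
o=telemetry.get_obs(); print(w2d(o["ee_pos"]),o["eef_rot"]%(2*np.pi),D[2]+np.pi,o["time_s"],R.from_euler('z',-D[2]).apply(o["force"]))
E
```

```text
[ 1.  18.4 97.7] [3.13939021e+00 2.00851058e-03 3.30657850e+00] 3.308992653589793 24.95 [ 2.53149059 14.00947599 14.48079611]
```

>>> move_arm(
  increments=[
    [0,0.0005,0.002,0],
    [0,0,0.002,0],
    [0,0,0,0],
    [0,0,0,0],
  ],
)

```text
time_s: 25.45
ee_pos: [0.5514, -0.0188, 0.0969]
eef_rot: [3.141, 0.005, -2.977]
force: [-12.2, 12.8, 44.6]
grip_width: 0.0119
grip_force: 40.1
```

```bash
python3 - <<'E'
from h import *
o=telemetry.get_obs(); print(w2d(o["ee_pos"]),o["eef_rot"]%(2*np.pi),o["time_s"],R.from_euler('z',-D[2]).apply(o["force"]))
K,T,_=model("side"); im=cams.camera("side")
K,T,_=model("wrist"); im=cams.camera("wrist"); hsv=cv2.cvtColor(im,cv2.COLOR_BGR2HSV)
y=cv2.inRange(hsv,(22,100,90),(38,255,255)); c=max(cv2.findContours(y,0,1)[0],key=cv2.contourArea); print("slot",cv2.minAreaRect(c))
b=cv2.inRange(hsv,(100,120,40),(125,255,255)); x,yy,w,h=cv2.boundingRect(max(cv2.findContours(b,0,1)[0],key=cv2.contourArea))
print((x,yy,w,h),[w2d(ray(K,T,p,.087))[:2] for p in((x,yy),(x+w,yy))])
E
```

```text
[ 1.7 18.4 96.9] [3.14064715 0.00482016 3.30661911] 25.45 [-9.91257304 14.65063302 44.57457117]
slot ((258.5, 234.5), (51.0, 7.0), 90.0)
(54, 138, 242, 133) [array([ -62., -123.]), array([-61.7,  44.9])]
```

The cover is on its hard stop, but 44 N is more than needed. I'll ease off.

>>> move_arm(
  increments=[
    [0,0,-0.002,0],
    [0,0,0,0],
    [0,0,0,0],
  ],
)

```text
time_s: 25.92
ee_pos: [0.5511, -0.0189, 0.0972]
eef_rot: [3.14, 0.004, -2.977]
force: [-5.0, 11.3, 26.1]
grip_width: 0.0116
grip_force: 40.0
```

```bash
python3 - <<'E'
from h import *
o=telemetry.get_obs(); print(w2d(o["ee_pos"]),o["eef_rot"]%(2*np.pi),o["time_s"],R.from_euler('z',-D[2]).apply(o["force"]))
cams.camera("top"); K,T,_=model("top")
for q,z in [("cup",0),("jar",0),("wash_bottle",0),("timer",0)]: print(q,[(round(a["conf"],2),ray(K,T,a["centre"],z).round(3)) for a in nets.mark_of("top",q)[:2]])
E
```

```text
[ 1.4 18.5 97.2] [3.14032355 0.00352738 3.30658548] 25.925 [-3.00470778 11.97162173 26.07597936]
cup [(0.92, array([ 0.451, -0.339,  0.   ]))]
jar [(0.8, array([ 0.572,  0.364, -0.   ]))]
wash_bottle [(0.62, array([ 0.632, -0.316,  0.   ])), (0.37, array([0.459, 0.372, 0.   ]))]
timer [(0.91, array([0.46 , 0.373, 0.   ]))]
```

The arm is holding 26 N with the cover fully down and the bystanders in place, so I'm handing in.

```bash
python3 -c "
from station import hand_in
print(hand_in())"
```

```text
the job is handed in; nothing more can be done
None
```

I handed the job in at about 26 s: all six beads are in the well, the empty cup is upright about 9 mm from where it started, the cover is home with its slot aligned to about 0.01 rad, and the arm is holding it fully down at about 26 N; the press read 44.6 N at the wrist for a moment before I eased it, which only matters if the 40 N limit counts the fingers.

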